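# Rehang the sample-chamber door

## Robot

A 6-joint arm with a two-finger parallel gripper is mounted at the origin on the work surface. World frame = base frame: x ahead of the robot, y to its left, z up, the work surface at z = 0. Lengths are in mm, angles in degrees, forces in N, time in s.
With the tool pointing down it reaches from about 300 to 850 mm from the base axis. Payload 4.2 kg.
Tool frame: the origin (TCP) lies midway between the tips of the shut fingers; the grasp point (between the pads) lies 19 mm behind it (env.hold_point_z is the z of the grasp point in the tool frame, in mm); z points along the fingers, y is the direction in which the jaws open and shut (so a half turn about z gives the same grasp; the last joint's range is limited). The gripper opens to 91 mm and grips with 3 to 60 N. Pads are 32 mm wide; open, the fingers measure 118 mm over their backs; the gripper's body (76 mm by 178 mm) begins 60 mm behind the grasp point.
Start: joints at [67.208, 18.312, 89.639, -0, 72.044, -1.146], TCP at [212.107, 534.466, 213.976] pointing down, gripper open.
Joint ranges: [-177.97, 177.97], [-48.28, 115.42], [12.27, 149.76], [-77.06, 257.06], [2.81, 150.46], [-146.56, 146.56]. Speed limits (degrees/s): [147.25, 147.25, 180, 180, 180, 180].

## Interface

Orientations are given as [roll, pitch, yaw] about the fixed x, y, z axes, in that order (R = Rz(yaw) Ry(pitch) Rx(roll)).
In Python, from workcell import env, grab_frame, camera_params, spotter gives the robot as it stands. The module is installed in compiled form; this text tells all that it offers.
- The arm moves only by the shell command python3 -m jog 'ROWS' [FORCE]. ROWS is text: rows parted by semicolons, each of 7 numbers parted by spaces: the turn, a rotation vector about the world's x, y, z in units of 5 degrees (1.0 is 5 degrees), then the shift along the world's x, y, z in units of 25 mm (1.0 is 25 mm), then the opening, from 0 (shut) to 1 (fully open). A call has 1 to 5 rows; each row is the pose to reach, as a shift and turn from the pose commanded when the call began; what a row does not reach only later rows make up. A row lasts 1/8 s, in which the tool goes at most 62.5 mm and 10.7 degrees, less where a joint would pass 70% of its speed; a pose out of reach is approached as far as the arm can. A call with a gripper value outside its range is refused whole. The fingers move at their own pace and stop on an object; FORCE is the grip in N (left out, the last holds). Time passes only in rows, so rows that repeat a pose let the fingers close. It gives the time, the measured TCP pose, the force and the opening at its end, in the units of the state.
- env.state(): the state, without advancing time (a new reading comes with each control period).
- grab_frame(name): name is "side" or "top" or "wrist"; returns the picture (420x560x3 uint8, red, green, blue); there is no depth.
- camera_params(name): a dict with "K" (3x3 intrinsics, pixels), "rvec" (rotation vector, rad) and "tvec" (3), from world to camera coordinates, as OpenCV has them. Camera axes: x right, y down, z forward; pixel columns grow to the right and rows downward; lengths in mm; the calibration is good to about 2 mm. A picture is of the moment at which its call begins: read the wrist's pose just before it. camera_params takes no time and is no camera call; for the wrist camera it gives the pose at the moment of the call.
- env.job_done(): hands the job in, once; it reports no verdict.
Trained networks look in the newest picture that a camera, given by its name, has taken for a name from the list of things; names that differ only in an ending like _2 or _b are one class to them, and where a whole thing is asked for, a point or a joint stands for the part that bears it (a point fixed in the world has none). Each returns a list of dicts, best first, with "conf" (0 to 1); they miss things now and then, are a little off and sometimes report something else, mostly with a low value. They report only what shows in the picture. A call takes as long as a camera call. They do not tell look-alikes from the thing itself.
- spotter.look_for(query, camera): "box" ([left, top, width, height] in pixels, round what is visible of it).
- spotter.trace(query, camera): "region" (420x560 bool, what is visible of it) and "box" ([left, top, width, height] in pixels, round what is visible of it).
The state is a dict: "time_s": time; "qpos": joint angles; "qvel": joint speeds; "effort": joint torques, N m; "ee_pos": TCP position; "ee_rot": TCP orientation; "force": force on the tool from outside, world axes, zero at the start; "torque": the same for the moment, N m; "gripper_width": finger opening in mm.
Only numpy, scipy, OpenCV 4.12 (cv2) and the standard library are available. Lean on these libraries where they do the work, as an engineer would, in place of code of your own. Each camera call takes 0.05 s, during which the arm holds its last target. There are 200 camera calls.

## Task

Take the black lift-off door out of its wooden-sided stand and hang it back on the sample chamber: with the door standing open, find the two upright hinge pins by feel and lower both knuckles over them together until they sit fully down, never forcing it. Then let go and gently swing the door shut against the front of the chamber, move clear of it, and leave the other things on the bench where they are.

Things in the scene. Friction and masses are not known exactly. Their poses are not given: they have to be found in the camera images.
- chamber: Fixed black sample chamber. Origin: on the table under the NOMINAL hinge axis, at its front corner. z up, x into the chamber (its open front faces -x), y along the front: walls from y = -27 to -156 mm, front frame at x = +6 mm, base plate 8 mm thick, a 365 mm high probe column behind (x = 147 to 213 mm). Over 40 N between door and chamber or pins, knocks included, counts as forcing.
- roof_lip (a point): Middle of the front top edge of the chamber's roof (top 161 mm, underside 155 mm above the table). The roof juts out as a lip to the chamber's x = -2 mm over y = -26 to -157 mm and covers the top edge of the shut door, so the door cannot be lowered in when shut, only when swung open by more than about 45 degrees. Axes as the chamber's.
- low_seat (a point): NOMINAL foot of the lower hinge pin, on the top of its arm, 32 mm above the table. Upright steel pin, diameter 8, 20 mm tall, tip chamfered to 7.6 mm. The post was clamped by eye in a slot along the chamber's y: the true common axis of both pins is up to 9 mm to either side in y (exact in x), not measured, to be felt for; the same shift for both. The post stays put when pressed.
- top_seat (a point): NOMINAL foot of the upper pin, 128 mm above the table, coaxial with the lower, same size and shift. Its arm (8 mm thick, 20 mm wide) comes from the post at y = +37 to +51 mm (150 mm tall). It covers the lower pin from above: bring the knuckles in sideways, e.g. from the chamber's -x side, undersides just above the pin tips, then go down.
- door_centre (a point): Centre of the loose door's black panel: 10 mm thick (x), 150 wide (y), 130 tall (z); 0.2 to 0.4 kg. Pinch its top edge from above. Knuckle axis at y = +93 mm, x = 0. It starts upright in its stand. Hung and shut its axes are parallel to the chamber's; opening by angle a turns it -a about z (clockwise from above), the free end going to the chamber's -x side. It turns freely.
- door_knob (a point): Small steel knob on the outer (-x) face of the door, diameter 20 mm, 16 mm proud; this point is on the outer face under the knob: 55 mm to -y from door_centre, at mid height. Push on this outer face, near the free (-y) end, to shut the door. Axes as the door's.
- stand: Fixed stand that holds the door upright at first; origin under its centre on the table. 100 mm long (y), foot 90 mm wide (x), two wooden side walls up to 35 mm above the table; the door stands 29 mm deep between them with 1.5 mm to spare on each side: lift it straight up.
- low_knuckle (a point): Centre of the bore at the underside of the lower knuckle: aluminium ring, 32 mm outside, bore 10 mm, 14 mm tall; 53 mm below door_centre. Fully down when this underside rests on its arm, level with low_seat.
- top_knuckle (a point): The same for the upper knuckle, 96 mm above low_knuckle. Fully down when level with top_seat.
- objective_mid (a point): Bystander: microscope objective, steel, 33 mm in diameter and 46 mm tall, standing loose; point at its centre.
- cal_puck_center (a point): Bystander: steel calibration puck, 52 mm in diameter, 30 mm tall; point at its centre.
- slide_box_mid (a point): Bystander: closed grey slide box 65 x 80 x 35 mm; point at its centre.
Things that resemble listed ones, but are neither listed nor needed, are in the scene too. What is shaped like the part that bears door_centre but red is not meant.

How it is judged:
By the outcome, as a careful person would: the job done as asked, in the order asked, and still so for the second after the job is handed in, with the robot touching nothing.
It also fails if it takes over 72 s, if anything falls off the work surface, if the arm or the gripper's body presses on something with over 40 N, if the wrist force passes 120 N, or if a joint passes its speed limit or range.

## Working session

There is one attempt and no reset: what is moved stays moved. The work goes in short steps, Python scripts to look and compute and a shell command to move; the robot and the scene stay as the last step left them, time stands still between calls to the robot, and variables do not carry over. Pictures are saved under pics/ and viewed, about 8 in all and at most 12, crops included, and the job is handed in when it is done.

```bash
mkdir -p pics; ls
cat > h.py <<'E'
import numpy as np, cv2
from workcell import env, grab_frame, camera_params, spotter
def cam(n):
    p=camera_params(n); return np.array(p["K"],float),np.array(p["rvec"],float),np.array(p["tvec"],float)
def proj(n,P,c=None):
    K,r,t=c or cam(n); return cv2.projectPoints(np.array(P,float).reshape(-1,1,3),r,t,K,None)[0].reshape(-1,2)
def ray(n,uv,c=None):
    K,r,t=c or cam(n); R=cv2.Rodrigues(r)[0]; o=-R.T@t.ravel()
    d=R.T@np.linalg.inv(K)@np.array([uv[0],uv[1],1.]); return o,d/np.linalg.norm(d)
def onz(n,uv,z,c=None):
    o,d=ray(n,uv,c); return o+d*(z-o[2])/d[2]
def tri(rays):
    A=sum(np.eye(3)-np.outer(d,d) for o,d in rays); b=sum((np.eye(3)-np.outer(d,d))@o for o,d in rays)
    return np.linalg.solve(A,b)
def save(n,f,box=None,s=1):
    im=grab_frame(n) if isinstance(n,str) else n
    if box: im=im[box[1]:box[1]+box[3],box[0]:box[0]+box[2]]
    if s!=1: im=cv2.resize(im,None,fx=s,fy=s,interpolation=cv2.INTER_CUBIC)
    cv2.imwrite("pics/"+f,im[:,:,::-1]); return im
E
python3 - <<'E'
from h import *
a=grab_frame("side"); 
for q in ["door_centre","stand","chamber","objective_mid","cal_puck_center","slide_box_mid","door_knob","low_knuckle"]:
    print("side",q,[(np.round(r["box"]).tolist(),round(r["conf"],2)) for r in spotter.look_for(q,"side")[:4]])
b=grab_frame("top")
for q in ["door_centre","stand","chamber","objective_mid","cal_puck_center","slide_box_mid","door_knob","low_knuckle"]:
    print("top",q,[(np.round(r["box"]).tolist(),round(r["conf"],2)) for r in spotter.look_for(q,"top")[:4]])
save(a,"s0.png",s=1.4);save(b,"t0.png",s=1.4)
for n in("side","top"): 
    K,r,t=cam(n);R=cv2.Rodrigues(r)[0];print(n,K.round(1).tolist(),(-R.T@t.ravel()).round(),R[2].round(2))
E
```

```text
pics
side door_centre [([207.0, 193.0, 43.0, 53.0], 0.8), ([261.0, 315.0, 36.0, 84.0], 0.66), ([277.0, 197.0, 16.0, 73.0], 0.65)]
side stand [([273.0, 235.0, 34.0, 31.0], 0.9)]
side chamber [([197.0, 50.0, 81.0, 134.0], 0.63)]
side objective_mid []
side cal_puck_center [([300.0, 179.0, 15.0, 13.0], 0.53)]
side slide_box_mid [([315.0, 240.0, 31.0, 25.0], 0.94)]
side door_knob [([279.0, 203.0, 18.0, 67.0], 0.75), ([204.0, 194.0, 47.0, 54.0], 0.74), ([258.0, 319.0, 39.0, 78.0], 0.69)]
side low_knuckle [([277.0, 202.0, 16.0, 62.0], 0.97), ([261.0, 317.0, 34.0, 79.0], 0.89)]
top door_centre [([239.0, 242.0, 59.0, 34.0], 0.86), ([407.0, 241.0, 54.0, 45.0], 0.73), ([281.0, 197.0, 58.0, 22.0], 0.61)]
top stand [([299.0, 194.0, 35.0, 33.0], 0.69)]
top chamber [([39.0, 165.0, 161.0, 101.0], 0.79)]
top objective_mid [([262.0, 158.0, 4.0, 9.0], 0.47)]
top cal_puck_center [([233.0, 150.0, 14.0, 17.0], 0.68)]
top slide_box_mid [([316.0, 158.0, 31.0, 33.0], 0.67)]
top door_knob [([404.0, 240.0, 63.0, 44.0], 0.92), ([241.0, 243.0, 56.0, 31.0], 0.78), ([278.0, 197.0, 64.0, 19.0], 0.61)]
top low_knuckle [([280.0, 199.0, 66.0, 21.0], 0.79), ([404.0, 242.0, 60.0, 46.0], 0.74), ([244.0, 241.0, 48.0, 36.0], 0.71), ([36.0, 167.0, 164.0, 102.0], 0.34)]
side [[472.6, 0.0, 281.8], [0.0, 472.6, 208.8], [0.0, 0.0, 1.0]] [  172. -1147.  1228.] [ 0.26  0.63 -0.73]
top [[397.1, 0.0, 282.4], [0.0, 397.1, 202.0], [0.0, 0.0, 1.0]] [ 477. -171. 1300.] [ 0.08 -0.   -1.  ]
```

View pics/s0.png

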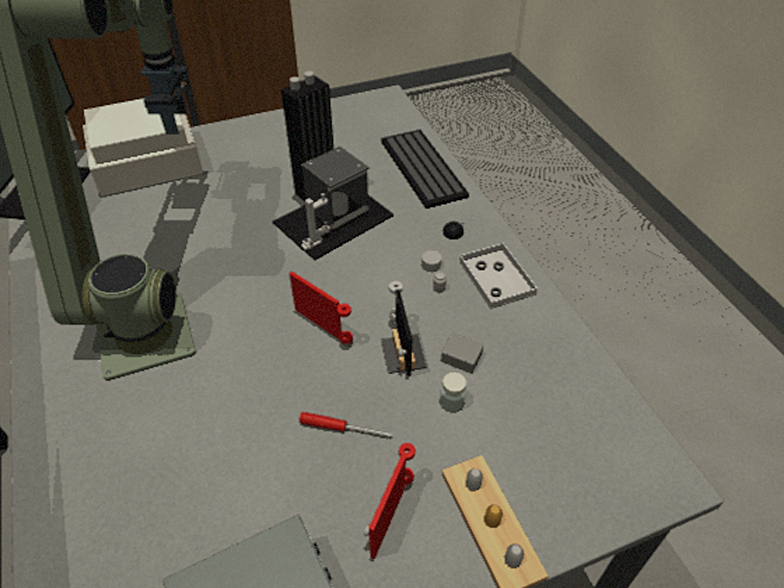

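View pics/t0.png

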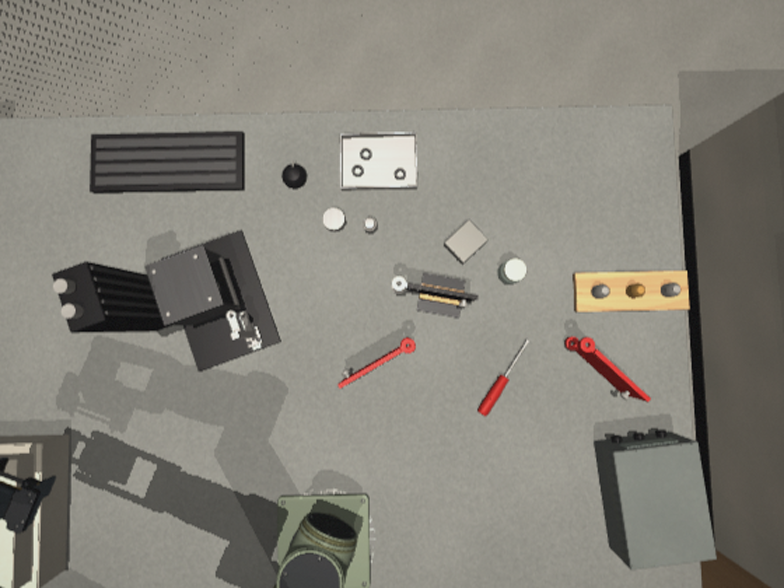

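The pictures show one black door, at top px (310,207) and side px (287,232), upright in the wooden-sided stand with its knuckles at the left end. There are two red look-alikes, at top (268,260) and (434,263). The chamber is at top (150,205), with its hinge post at about (170,230). The black door in the stand fits the description, so next I work out rough positions.

Run:
```python
from h import *
k=onz("top",(400/1.4,284/1.4),128); f=onz("top",(476/1.4,297/1.4),136)
print("knuckle",k.round(),"free",f.round(), "yaw", np.degrees(np.arctan2(-(k-f)[0],(k-f)[1])))
for uv in [(234,313),(238,325),(255,345)]: print("hinge?",onz("top",np.array(uv)/1.4,140).round(), onz("top",np.array(uv)/1.4,40).round())
p=[onz("top",np.array(u)/1.4,8) for u in [(240,232),(280,342),(200,370)]]; print(np.array(p).round())
K,r,t=cam("wrist");R=cv2.Rodrigues(r)[0];c=-R.T@t.ravel();s=env.state()
from scipy.spatial.transform import Rotation as Ro
T=Ro.from_euler('xyz',s["ee_rot"],degrees=True).as_matrix()
print("wrist cam in tool",(T.T@(c-s["ee_pos"])).round(1),(T.T@R.T).round(2).tolist(),K[0].round(1)); print(s, env.hold_point_z)
im=grab_frame("top"); save(im,"t1.png",(30,150,330,130),2.4)
```

```text
knuckle [ 568. -184.  128.] free [ 537. -343.  136.] yaw -11.123644478578877
hinge? [513. 163. 140.] [516. 192.  40.]
hinge? [488. 155. 140.] [489. 183.  40.]
hinge? [446. 120. 140.] [443. 145.  40.]
[[707. 188.   8.]
 [448.  95.   8.]
 [388. 279.   8.]]
wrist cam in tool [  68.2   -0.6 -171.5] [[0.0, -0.97, -0.24], [1.0, 0.0, 0.0], [-0.0, -0.24, 0.97]] [303.9   0.  281.1]
{'time_s': 0.9, 'qpos': array([ 6.72071722e+01,  1.83108077e+01,  8.96378919e+01,  8.39032695e-04,
        7.20425368e+01, -1.14679924e+00]), 'qvel': array([-0.0293217 ,  0.09382489,  0.01614025,  0.02110717,  0.03210587,
       -0.01327808]), 'effort': array([ 9.48230627e-04, -4.12340963e+01, -2.32228321e+01,  7.29066180e-02,
        3.75104276e-02,  9.35465891e-06]), 'ee_pos': array([212.11707475, 534.48058759, 213.99440996]), 'ee_rot': array([ 1.79991222e+02, -6.22644699e-04,  1.58353713e+02]), 'force': array([ 0.40698852, -0.15050528,  0.45760536]), 'torque': array([0.00484747, 0.0127246 , 0.0301358 ]), 'gripper_width': 91.04112025468243} -18.8
```

View pics/t1.png

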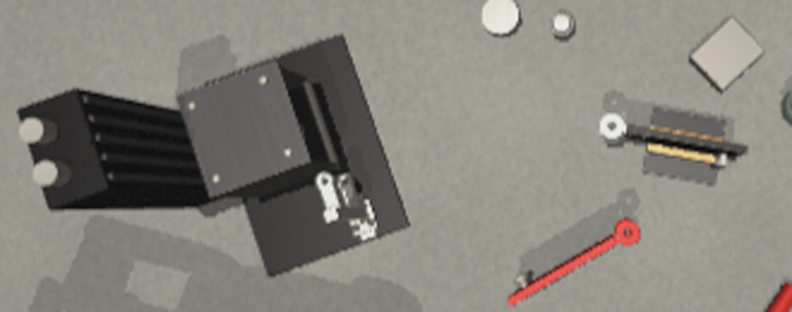

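```bash
python3 -m jog '0 0 -10 10.72 -18.96 4.64 1; 0 0 -10 10.72 -18.96 4.64 1; 0 0 -10 10.72 -18.96 4.64 1; 0 0 -10 10.72 -18.96 4.64 1; 0 0 -10 10.72 -18.96 4.64 1'
```

```text
time_s: 1.58
ee_pos: [363.2, 266.7, 279.8]
ee_rot: [179.9, -0.0, 108.1]
force: [1.1, 0.6, 0.3]
gripper_width: 91.3
```

```bash
python3 -m jog '0 0 0 4.6 -8.2 2 1; 0 0 0 4.6 -8.2 2 1; 0 0 0 4.6 -8.2 2 1;0 0 0 4.6 -8.2 2 1;0 0 0 4.6 -8.2 2 1'
python3 - <<'E'
from h import *
c=cam("wrist"); im=grab_frame("wrist"); import pickle; pickle.dump((c,im),open("w1.pkl","wb")); print(env.state()["ee_pos"].round(1),env.state()["ee_rot"].round(1))
save(im,"w1.png",s=1.4)
E
```

```text
time_s: 2.2
ee_pos: [479.1, 60.8, 329.6]
ee_rot: [179.9, 0.1, 108.1]
force: [-1.2, 0.6, 0.3]
gripper_width: 91.3
[478.   62.4 329.1] [180.   -0.  108.2]
```

View pics/w1.png

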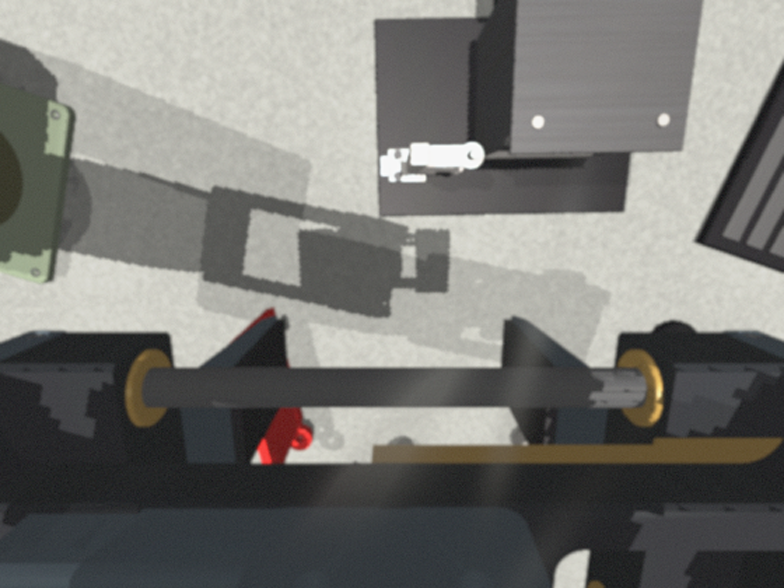

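The wrist view shows the roof's front edge from (366,108) to (488,107) in raw px, the upper pin at about (338,110) on its arm, and the base plate's front edge along row 153. I solve the chamber pose from these.

Run:
```python
from h import *
import pickle
c,im=pickle.load(open("w1.pkl","rb"))
s=1.4
A=onz("",np.array((512,151))/s,161,c);B=onz("",np.array((683,150))/s,161,c);P=onz("",np.array((473,154))/s,148,c)
print(A,B,P,np.linalg.norm(A-B))
y=(A-B)[:2]/np.linalg.norm((A-B)[:2]); x=np.array([y[1],-y[0]]); print("yaw",np.degrees(np.arctan2(x[1],x[0])))
M=(A+B)[:2]/2; O=M-x*(-2)-y*(-91.5); print("origin",O,"pin rel",x@(P[:2]-O),y@(P[:2]-O))
F=[onz("",np.array(u)/s,8,c) for u in [(380,216),(625,211)]]; print(F)
crop=save(im,"w1c.png",(260,60,240,110),3.3)
```

```text
[533.03723447 181.70165283 161.        ] [656.07598767 222.69974284 161.        ] [507.54445079 172.23462303 148.        ] 129.68954535219083
yaw 108.42873421743919
origin [507.11670165 175.17270788] pin rel -2.922634919040265 0.5229885447225592
[array([450.65810442,  95.32991809,   8.        ]), array([713.67912833, 187.18995248,   8.        ])]
```

View pics/w1c.png

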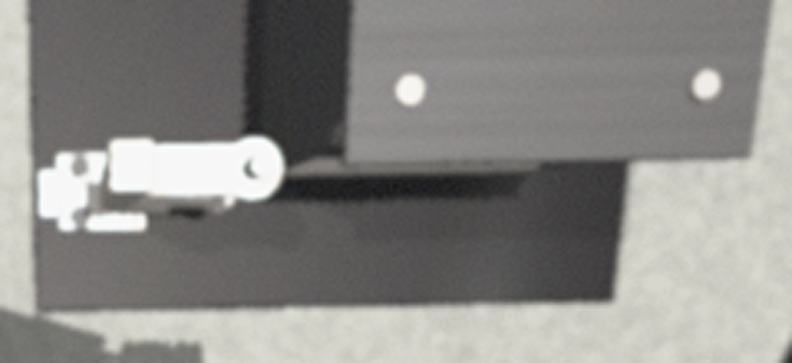

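```bash
python3 -m jog '0 0 -5.86 2.36 -15.84 -1.6 1; 0 0 -5.86 2.36 -15.84 -1.6 1; 0 0 -5.86 2.36 -15.84 -1.6 1; 0 0 -5.86 2.36 -15.84 -1.6 1; 0 0 -5.86 2.36 -15.84 -1.6 1'
python3 - <<'E'
from h import *
import pickle
c,im=pickle.load(open("w1.pkl","rb"))
f=lambda u,z: onz("",np.array([260,60])+np.array(u)/3.3,z,c)
A=f((348,160),161);B=f((750,157),161);P=f((255,166),128)
for yaw in (108.5,109,109.5):
    a=np.radians(yaw);x=np.array([np.cos(a),np.sin(a)]);y=np.array([-x[1],x[0]])
    M=(A+B)[:2]/2; O=M+2*x+91.5*y; print(yaw,"origin",O.round(1),"pin",P[:2].round(1),"rel",(x@(P[:2]-O)).round(1),(y@(P[:2]-O)).round(1))
E
```

```text
time_s: 2.88
ee_pos: [523.6, -244.0, 297.7]
ee_rot: [-180.0, -0.1, 79.2]
force: [1.0, -0.2, 0.2]
gripper_width: 91.3
108.5 origin [506.9 174.4] pin [509.9 174.4] rel -1.0 -2.8
109 origin [507.2 173.7] pin [509.9 174.4] rel -0.2 -2.8
109.5 origin [507.4 172.9] pin [509.9 174.4] rel 0.6 -2.8
```

```bash
python3 -m jog '0 0 0 0.58 -3.64 -0.3 1; 0 0 0 0.58 -3.64 -0.3 1; 0 0 0 0.58 -3.64 -0.3 1; 0 0 0 0.58 -3.64 -0.3 1'
python3 - <<'E'
from h import *
c=cam("wrist"); im=grab_frame("wrist"); import pickle; pickle.dump((c,im),open("w2.pkl","wb")); print(env.state()["ee_pos"].round(1),env.state()["ee_rot"].round(1))
for q in("door_centre","low_knuckle","stand"):print(q,[(np.round(r["box"]).tolist(),round(r["conf"],2)) for r in spotter.look_for(q,"wrist")[:4]])
save(im,"w2.png",(140,0,280,240),2.8)
E
```

```text
time_s: 3.38
ee_pos: [538.1, -333.1, 290.5]
ee_rot: [-180.0, -0.1, 79.2]
force: [-0.1, -0.7, 1.5]
gripper_width: 91.1
[ 538.1 -333.   290.8] [180.   -0.   79.2]
door_centre [([77.0, 0.0, 125.0, 117.0], 0.96), ([266.0, 30.0, 32.0, 182.0], 0.91)]
low_knuckle [([266.0, 32.0, 34.0, 182.0], 0.92), ([80.0, 1.0, 125.0, 115.0], 0.9)]
stand [([249.0, 111.0, 67.0, 71.0], 0.89)]
```

View pics/w2.png

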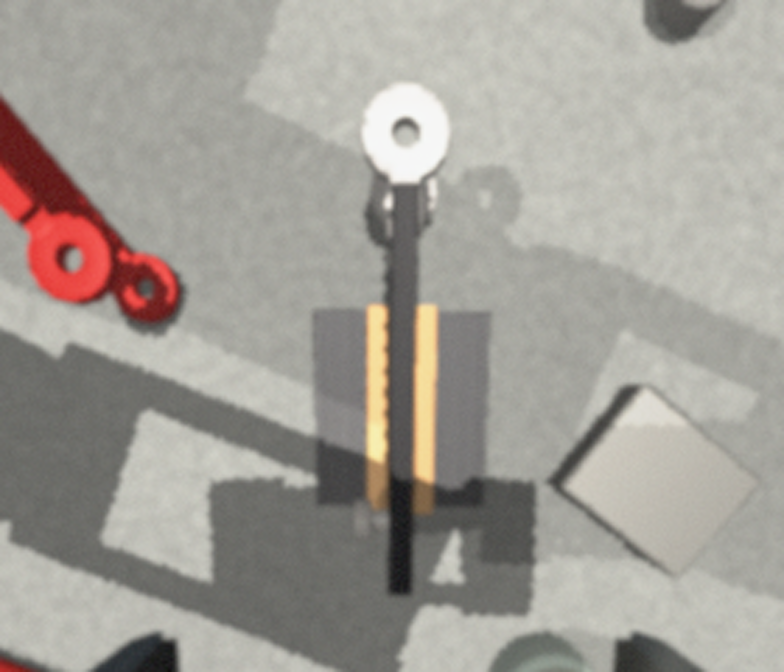

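The crop confirms the black door standing between the wooden walls. The top knuckle bore is at raw (284.6,47) and the free end of the top edge at raw (283,212). The knob is on the left side, which is the robot side and the door's -x face. The slide box is to the right and a red door to the left, both clear of the door.

Run:
```python
from h import *
import pickle
c,im=pickle.load(open("w2.pkl","rb"))
f=lambda u:(140+u[0]/2.8,u[1]/2.8)
print("tri knuckle",tri([ray("",f((405,132)),c),ray("top",(30+613/2.4,150+126/2.4))]).round(1))
k=onz("",f((405,132)),128,c);e=onz("",f((400,594)),136,c)
d=(k-e)[:2];L=np.linalg.norm(d);u=d/L;print("k",k.round(1),"e",e.round(1),"L",L.round(1),"(168 exp) yaw",np.degrees(np.arctan2(-u[0],u[1])).round(2))
ctr=(k[:2]+e[:2])/2+u*(-9)  # mid is 84 from knuckle, centre at 93
print("centre",ctr.round(1)); s=env.state();print(s["ee_pos"],"shift/25",((ctr-s["ee_pos"][:2])/25).round(2))
```

```text
tri knuckle [ 568.6 -183.   134.4]
k [ 569.1 -181.4  128. ] e [ 536.2 -345.6  136. ] L 167.5 (168 exp) yaw -11.33
centre [ 550.9 -272.3]
[ 538.03661957 -333.63389543  291.16746826] shift/25 [0.51 2.45]
```

```bash
python3 -m jog '0 0 -0.1 0.51 2.45 -3 1; 0 0 -0.1 0.51 2.45 -3 1; 0 0 -0.1 0.51 2.45 -4.5 1; 0 0 -0.1 0.51 2.45 -6 1; 0 0 -0.1 0.51 2.45 -7.6 1'; python3 -m jog '0 0 0 0 0 0 1;0 0 0 0 0 0 1'
python3 - <<'E'
from h import *
im=grab_frame("wrist");save(im,"w3.png")
s=env.state();print(s["ee_pos"].round(1),s["ee_rot"].round(2),s["force"].round(2))
E
```

```text
time_s: 4.2
ee_pos: [551.0, -273.1, 100.2]
ee_rot: [179.9, 0.0, 78.6]
force: [0.3, 0.5, 0.2]
gripper_width: 91.3
time_s: 4.45
ee_pos: [551.7, -274.1, 102.3]
ee_rot: [179.8, 0.0, 78.6]
force: [0.9, 0.1, 0.3]
gripper_width: 91.0
[ 552.  -274.3  102.8] [1.7977e+02 6.0000e-02 7.8570e+01] [-0.08  0.32  0.52]
```

```bash
python3 -m jog '0 0 0 0 0 0 0;0 0 0 0 0 0 0;0 0 0 0 0 0 0;0 0 0 0 0 0 0;0 0 0 0 0 0 0' 45;  python3 -m jog '0 0 0 0 0 0 0;0 0 0 0 0 0 0'
python3 - <<'E'
from h import *
s=env.state();print(s["ee_pos"].round(1),s["ee_rot"].round(2),s["force"].round(2),s["torque"].round(2))
E
```

```text
time_s: 5.12
ee_pos: [550.6, -273.9, 100.5]
ee_rot: [180.0, -0.0, 78.6]
force: [-0.0, -0.2, -0.2]
gripper_width: 44.3
time_s: 5.38
ee_pos: [550.6, -273.9, 100.5]
ee_rot: [180.0, -0.0, 78.6]
force: [-0.1, -0.6, -0.2]
gripper_width: 24.0
[ 550.6 -273.9  100.5] [180.    -0.    78.56] [-0.06 -0.55 -0.15] [-0.1   0.04  0.03]
```

```bash
python3 -m jog '0 0 0 0 0 0 0;0 0 0 0 0 0 0;0 0 0 0 0 0 0;0 0 0 0 0 0 0'
python3 - <<'E'
from h import *
s=env.state();print(s["ee_pos"].round(1),s["ee_rot"].round(2),s["force"].round(2),s["torque"].round(2))
E
```

```text
time_s: 5.88
ee_pos: [550.6, -273.9, 100.5]
ee_rot: [180.0, 0.0, 78.6]
force: [-0.9, 0.2, -0.6]
gripper_width: 9.9
[ 550.6 -273.9  100.5] [179.99   0.    78.56] [-0.85  0.2  -0.58] [-0.13  0.01  0.02]
```

```bash
python3 -m jog '0 0 0 0 0 0.2 0;0 0 0 0 0 0.6 0;0 0 0 0 0 1.1 0;0 0 0 0 0 1.7 0;0 0 0 0 0 2.4 0'; python3 -m jog '0 0 0 0 0 0 0;0 0 0 0 0 0 0'
python3 - <<'E'
from h import *
s=env.state();print(s["ee_pos"].round(1),s["ee_rot"].round(2),s["force"].round(2),s["torque"].round(2))
E
```

```text
time_s: 6.5
ee_pos: [550.5, -273.9, 161.8]
ee_rot: [180.0, 0.0, 78.6]
force: [-0.7, -0.6, -2.3]
gripper_width: 9.8
time_s: 6.75
ee_pos: [550.3, -273.7, 160.4]
ee_rot: [-180.0, -0.0, 78.6]
force: [-0.1, 0.5, -3.1]
gripper_width: 9.6
[ 550.3 -273.7  160.4] [-1.7997e+02 -1.0000e-02  7.8550e+01] [-0.14  0.5  -3.1 ] [-0.14  0.13 -0.04]
```

```bash
python3 -m jog '0 0 1 0.08 1.3 0 0;0 0 2 0.2 3 0 0;0 0 3.4 0.3 5 0 0;0 0 4.8 0.4 7 0 0;0 0 6.2 0.55 9 0 0'; python3 -m jog '0 0 1 0.1 1.7 0 0;0 0 1.6 0.18 3 0 0;0 0 1.8 0.22 3.7 0 0;0 0 1.8 0.22 3.9 0 0;0 0 1.8 0.22 3.9 0 0'
python3 - <<'E'
from h import *
im=grab_frame("wrist");save(im,"w4.png",(150,0,400,240),2)
s=env.state();print(s["ee_pos"].round(1),s["ee_rot"].round(2),s["force"].round(2),s["torque"].round(2))
E
```

```text
time_s: 7.38
ee_pos: [563.7, -47.3, 159.7]
ee_rot: [-179.9, -0.0, 109.8]
force: [0.6, -0.4, -2.4]
gripper_width: 9.6
time_s: 8.0
ee_pos: [569.7, 47.9, 160.3]
ee_rot: [-180.0, 0.0, 118.5]
force: [-0.7, -0.2, -2.5]
gripper_width: 9.7
[569.8  47.6 160.4] [-1.7997e+02  2.0000e-02  1.1849e+02] [ 0.25  0.08 -3.65] [-0.13 -0.    0.01]
```

View pics/w4.png

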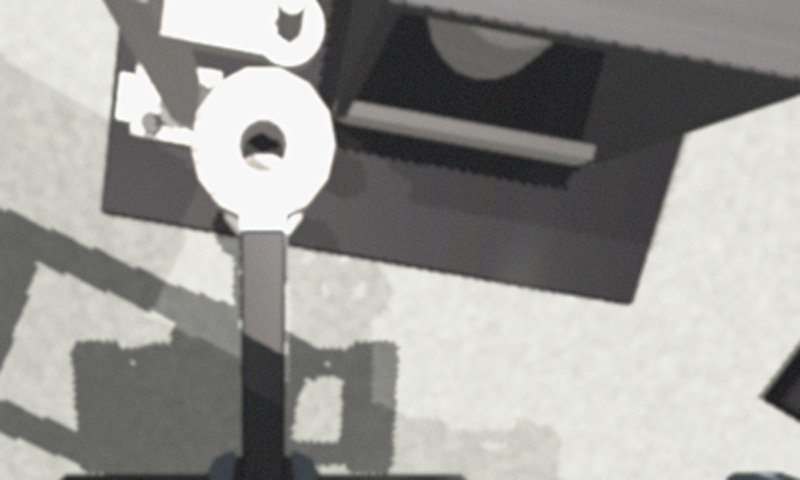

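The wrist view shows the top knuckle bore at raw (282,71.5) and the upper pin's arm end around raw (297,17), just ahead and slightly to the right. The relative offset follows.

Run:
```python
from h import *
c=cam("wrist");f=lambda u:(150+u[0]/2,u[1]/2)
k=onz("",f((264,142)),188,c);p=onz("",f((295,36)),128,c);t=onz("",f((290,13)),148,c)
print("K",k.round(1),"pin base",p.round(1),"tip",t.round(1))
s=env.state();print("K-TCP",(k-s["ee_pos"]).round(1), "pred",[-45.1,82.8])
a=np.radians(109);x=np.array([np.cos(a),np.sin(a)]);y=np.array([-x[1],x[0]])
for P in(p,t,np.array([509.9,174.4])): d=P[:2]-k[:2]; print("offset chamber x,y",(x@d).round(1),(y@d).round(1))
```

```text
K [523.3 131.6 188. ] pin base [511.9 172.1 128. ] tip [510.4 169.8 148. ]
K-TCP [-46.5  84.   27.6] pred [-45.1, 82.8]
offset chamber x,y 42.0 -2.4
offset chamber x,y 40.3 -0.3
offset chamber x,y 44.8 -1.3
```

```bash
python3 -m jog '0 0 0 0.05 0.02 -0.6 0;0 0 0 0.05 0.02 -1.28 0;0 0 0 -0.02 0.22 -1.28 0;0 0 0 -0.09 0.43 -1.28 0;0 0 0 -0.16 0.62 -1.28 0'; python3 -m jog '0 0 0 0 0 0 0'
python3 - <<'E'
from h import *
s=env.state();print(s["ee_pos"].round(2),s["force"].round(2),s["torque"].round(2))
E
```

```text
time_s: 8.68
ee_pos: [566.2, 64.5, 129.1]
ee_rot: [179.9, 0.0, 118.6]
force: [0.1, 0.9, -2.2]
gripper_width: 10.0
time_s: 8.8
ee_pos: [566.0, 64.6, 129.1]
ee_rot: [179.9, 0.0, 118.6]
force: [-0.2, -0.6, -2.9]
gripper_width: 9.9
[565.99  64.58 129.06] [-0.17 -0.62 -2.9 ] [-0.1   0.01  0.  ]
```

```bash
for i in 1; do python3 -m jog '0 0 0 -0.013 0.038 0 0' |grep -E "pos|force"; python3 -m jog '0 0 0 -0.013 0.038 0 0'|grep -E "pos|force"; python3 -m jog '0 0 0 -0.013 0.038 0 0'|grep -E "pos|force"; python3 -m jog '0 0 0 -0.013 0.038 0 0'|grep -E "pos|force";python3 -m jog '0 0 0 -0.013 0.038 0 0'|grep -E "pos|force"; done
```

```text
ee_pos: [565.7, 65.1, 128.9]
force: [-0.3, 0.3, -3.2]
ee_pos: [565.3, 66.0, 128.7]
force: [-0.4, 0.8, -1.9]
ee_pos: [564.9, 66.9, 128.6]
force: [0.1, -0.1, -3.3]
ee_pos: [564.5, 67.9, 128.5]
force: [1.0, 0.2, -2.1]
ee_pos: [564.2, 68.9, 128.5]
force: [0.5, -0.1, -2.6]
```

Now 21 mm in, with no contact yet.

```bash
python3 -m jog '0 0 0 -0.013 0.038 0 0' |grep -E "pos|force"; python3 -m jog '0 0 0 -0.013 0.038 0 0'|grep -E "pos|force"; python3 -m jog '0 0 0 -0.013 0.038 0 0'|grep -E "pos|force"
```

```text
ee_pos: [563.9, 69.8, 128.5]
force: [-0.5, 0.6, -2.5]
ee_pos: [563.6, 70.8, 128.5]
force: [-1.0, 0.2, -2.1]
ee_pos: [563.2, 71.8, 128.5]
force: [0.8, 0.9, -2.7]
```

```bash
python3 -c "
from h import *
s=env.state();print(s['ee_pos'].round(2),s['force'].round(2),s['torque'].round(2))"
```

```text
[563.22  71.77 128.5 ] [ 0.78  0.86 -2.71] [-0.11  0.01 -0.02]
```

```bash
python3 -m jog '0 0 0 -0.013 0.038 0 0' |grep -E "pos|force"; python3 -m jog '0 0 0 -0.013 0.038 0 0'|grep -E "pos|force"
```

```text
ee_pos: [563.1, 72.3, 128.6]
force: [1.6, -1.9, -2.3]
ee_pos: [563.2, 72.5, 128.8]
force: [1.2, -6.8, -1.6]
```

```bash
python3 -m jog '0 0 0 -0.013 0.038 0 0' |grep -E "pos|force"; python3 -c "
from h import *
s=env.state();print(s['ee_pos'].round(2),s['force'].round(2),s['torque'].round(2))"
```

```text
ee_pos: [563.3, 72.6, 128.9]
force: [2.1, -8.8, -2.6]
[563.28  72.63 128.94] [ 2.09 -8.76 -2.58] [-1.46 -0.38  0.21]
```

Contact is clear: about 9 N, mostly along the chamber's -x, at TCP ≈ (563.1,72.2). That matches the vision estimate of the pin at ≈ (510.5,174.5). I back off, rise above the tips and move over the pin.

```bash
python3 -m jog '0 0 0 0.03 -0.11 0 0;0 0 0 0.03 -0.11 0.3 0;0 0 0 0.03 -0.11 0.44 0;0 0 0 -0.1 0.3 0.44 0;0 0 0 -0.196 0.668 0.44 0' |grep -E "pos|force"; python3 -m jog '0 0 0 0 0 0 0;0 0 0 0 0 0 0'|grep -E "pos|force"
python3 - <<'E'
from h import *
im=grab_frame("wrist");save(im,"w5.png",(200,0,160,120),4)
s=env.state();print(s["ee_pos"].round(2),s["force"].round(2),s["torque"].round(2))
E
```

```text
ee_pos: [556.9, 92.2, 139.5]
force: [-0.0, 0.4, -2.4]
ee_pos: [557.3, 91.5, 139.4]
force: [-0.4, -0.1, -2.8]
[557.35  91.26 139.41] [-0.08  0.01 -2.15] [-0.13 -0.02  0.02]
```

```bash
python3 -m jog '0 0 0 0 0 -0.06 0;0 0 0 0 0 -0.12 0'|grep -E "pos|force";python3 -m jog '0 0 0 0 0 -0.04 0'|grep -E "pos|force";python3 -m jog '0 0 0 0 0 -0.04 0'|grep -E "pos|force";python3 -m jog '0 0 0 0 0 -0.04 0'|grep -E "pos|force"; python3 -m jog '0 0 0 0 0 0 0'|grep -E "pos|force"
```

```text
ee_pos: [557.4, 91.1, 136.3]
force: [-0.2, 0.0, -2.4]
ee_pos: [557.3, 91.1, 135.3]
force: [-0.0, 0.6, -2.8]
ee_pos: [557.4, 91.2, 134.4]
force: [0.4, 0.3, -1.2]
ee_pos: [557.5, 91.2, 134.0]
force: [-0.7, -1.7, 2.3]
ee_pos: [557.5, 91.2, 134.1]
force: [-0.6, -1.0, 2.6]
```

View pics/w5.png

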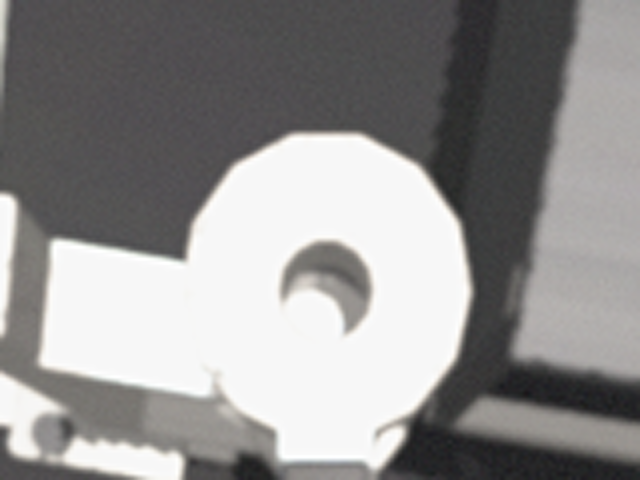

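The bore, centred at crop (326,287), shows the pin's bright tip through it at (317,314), to the lower left. I work out the sideways offset.

Run:
```python
from h import *
K,r,t=cam("wrist");R=cv2.Rodrigues(r)[0];o=-R.T@t.ravel();s=env.state()
o=o+np.array([557.35,91.26,139.41])-s["ee_pos"];c=(K,r,-R@o)
a=np.radians(109);x=np.array([np.cos(a),np.sin(a)]);y=np.array([-x[1],x[0]])
for pin in((317,314),(315,312),(317,317)):
    k=onz("",(200+326/4,287/4),167,c);p=onz("",(200+pin[0]/4,pin[1]/4),148,c);d=(p-k)[:2]
    print(k.round(1),p.round(1),"pin-bore world",d.round(2),"chamber",(x@d).round(2),(y@d).round(2))
print(s["force"],s["torque"])
```

```text
[510.7 174.8 167. ] [509.4 174.8 148. ] pin-bore world [-1.25  0.01] chamber 0.42 1.18
[510.7 174.8 167. ] [509.1 174.9 148. ] pin-bore world [-1.58  0.09] chamber 0.6 1.46
[510.7 174.8 167. ] [509.6 174.5 148. ] pin-bore world [-1.08 -0.3 ] chamber 0.07 1.12
[-0.59799676 -0.95526583  2.56309335] [0.02364694 0.3871888  0.08128212]
```

```bash
python3 -m jog '0 0 0 0 0 0.08 0;0 0 0 -0.05 0 0.08 0;0 0 0 -0.05 0 0.02 0'|grep -E "pos|force";python3 -m jog '0 0 0 0 0 -0.04 0'|grep -E "pos|force";python3 -m jog '0 0 0 0 0 -0.04 0'|grep -E "pos|force"; python3 -m jog '0 0 0 0 0 0 0'|grep -E "pos|force"
```

```text
ee_pos: [555.9, 91.2, 133.8]
force: [-0.0, 0.6, -3.3]
ee_pos: [555.9, 91.2, 132.7]
force: [-0.2, -0.0, -2.7]
ee_pos: [556.1, 91.2, 131.8]
force: [0.6, -0.9, -2.0]
ee_pos: [556.0, 91.2, 131.8]
force: [-0.1, -0.2, -2.5]
```

No contact force 2.5 mm below the tip level, so the knuckles are entering. I lower on in small steps.

```bash
for k in 1 ; do python3 -m jog '0 0 0 0 0 -0.04 0;0 0 0 0 0 -0.08 0'|grep -E "pos|force";python3 -m jog '0 0 0 0 0 -0.04 0;0 0 0 0 0 -0.08 0'|grep -E "pos|force";python3 -m jog '0 0 0 0 0 -0.04 0;0 0 0 0 0 -0.08 0'|grep -E "pos|force"; python3 -c "
from h import *
print(env.state()['torque'].round(2))"; done
```

```text
ee_pos: [556.2, 91.1, 130.0]
force: [0.2, -0.7, -2.9]
ee_pos: [556.1, 91.2, 128.0]
force: [-0.0, -1.5, -2.1]
ee_pos: [556.1, 91.2, 126.0]
force: [-0.1, -2.1, -1.3]
[-0.3   0.13  0.11]
```

```bash
python3 -m jog '0 0 0 0 -0.012 -0.04 0;0 0 0 0 -0.012 -0.08 0'|grep -E "pos|force";python3 -m jog '0 0 0 0 0 -0.04 0;0 0 0 0 0 -0.08 0'|grep -E "pos|force";python3 -m jog '0 0 0 0 0 -0.04 0;0 0 0 0 0 -0.08 0'|grep -E "pos|force"; python3 -m jog '0 0 0 0 0 -0.04 0;0 0 0 0 0 -0.08 0'|grep -E "pos|force"; python3 -c "
from h import *
print(env.state()['torque'].round(2))"
```

```text
ee_pos: [556.2, 91.0, 123.9]
force: [0.0, 0.2, -2.5]
ee_pos: [556.2, 91.0, 121.9]
force: [-0.1, 0.3, -2.3]
ee_pos: [556.2, 91.1, 119.9]
force: [0.1, 0.7, -1.0]
ee_pos: [556.2, 91.0, 118.0]
force: [-0.6, 0.4, -2.6]
[-0.11  0.01 -0.06]
```

```bash
python3 -m jog '0 0 0 0 0 -0.04 0;0 0 0 0 0 -0.08 0'|grep -E "pos|force";python3 -m jog '0 0 0 0 0 -0.03 0'|grep -E "pos|force";python3 -m jog '0 0 0 0 0 -0.03 0'|grep -E "pos|force"; python3 -m jog '0 0 0 0 0 -0.03 0'|grep -E "pos|force"; python3 -c "
from h import *
print(env.state()['torque'].round(2))"
```

```text
ee_pos: [556.1, 91.0, 115.9]
force: [-0.6, 0.9, -2.8]
ee_pos: [556.1, 91.0, 115.2]
force: [-0.5, 0.1, -2.5]
ee_pos: [556.1, 90.9, 114.5]
force: [1.0, -0.9, -2.3]
ee_pos: [556.2, 91.0, 114.4]
force: [-0.8, -0.4, 5.0]
[0.1  0.51 0.11]
```

Seated: z stopped at 114.4 against the predicted 114.5, with +5 N upward. I release and rise.

```bash
python3 -m jog '0 0 0 0 0 0.01 0.6;0 0 0 0 0 0.01 0.6;0 0 0 0 0 0.01 0.6;0 0 0 0 0 0.01 0.6;0 0 0 0 0 0.01 0.6'; python3 -m jog '0 0 0 0 0 0.3 0.6;0 0 0 0 0 1 0.6;0 0 0 0 0 2 0.6;0 0 0 0 0 3 0.6;0 0 0 0 0 4 0.6'
python3 - <<'E'
from h import *
im=grab_frame("wrist");save(im,"w6.png",(150,0,400,240),2)
s=env.state();print(s["ee_pos"].round(2),s["ee_rot"].round(1),s["force"].round(2))
E
```

```text
time_s: 15.6
ee_pos: [556.1, 91.0, 114.0]
ee_rot: [180.0, -0.0, 118.6]
force: [0.5, -0.1, 0.2]
gripper_width: 54.1
time_s: 16.23
ee_pos: [556.2, 91.0, 215.4]
ee_rot: [180.0, 0.0, 118.6]
force: [-0.2, -0.5, -0.5]
gripper_width: 54.5
[558.09  91.26 219.03] [1.796e+02 1.000e-01 1.186e+02] [1.13 0.64 3.87]
```

View pics/w6.png

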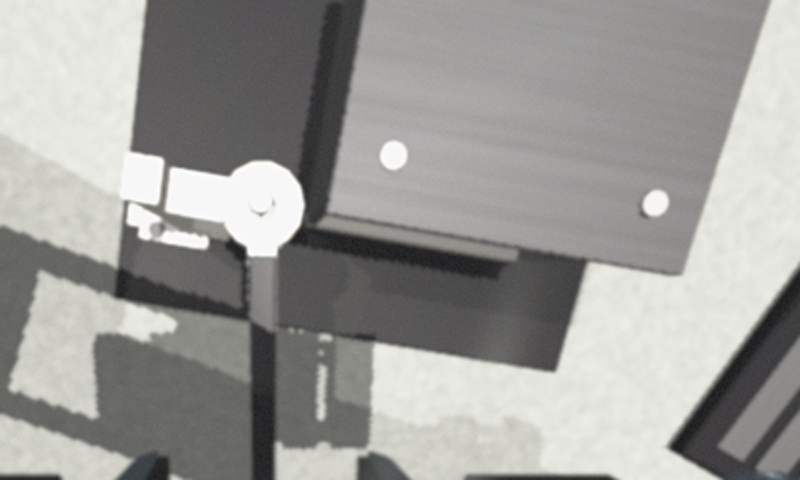

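The door hangs on both pins, with the pin tip visible inside the upper knuckle at (262,203) and the door still about 80° open. Next I compute the closing arc, fingers shut and pushing above the knob near the free end.

Run:
```python
from h import *
pin=np.array([510.4,174.4]);th0=28.6
def tcp(th,gap,rho=140):
    a=np.radians(th);return pin+np.array([[np.cos(a),-np.sin(a)],[np.sin(a),np.cos(a)]])@np.array([-(18.5+gap),-rho])
s=env.state();p0=s["ee_pos"];a=tcp(th0,25);print("entry",a.round(1),"rows",((a-p0[:2])/25).round(2),((112-p0[2])/25).round(2))
prev=a
for i,th in enumerate([th0,39,49,59,69,79,89,95,100,104,109,110]):
    q=tcp(th,0);print(th,q.round(1),"cum turn",round((th-th0)/5,2),"cum",((q-a)/25).round(2));
```

```text
entry [539.2  30.7] rows [-0.75 -2.42] -4.28
28.6 [561.2  42.6] cum turn 0.0 cum [0.88 0.48]
39 [584.1  54. ] cum turn 2.08 cum [1.8  0.93]
49 [603.9  68.6] cum turn 4.08 cum [2.59 1.52]
59 [620.9  86.4] cum turn 6.08 cum [3.27 2.23]
69 [634.5 107. ] cum turn 8.08 cum [3.81 3.05]
79 [644.3 129.5] cum turn 10.08 cum [4.2  3.95]
89 [650.1 153.5] cum turn 12.08 cum [4.43 4.91]
95 [651.5 168.2] cum turn 13.28 cum [4.49 5.5 ]
100 [651.5 180.5] cum turn 14.28 cum [4.49 5.99]
104 [650.7 190.3] cum turn 15.08 cum [4.46 6.39]
109 [648.8 202.5] cum turn 16.08 cum [4.38 6.87]
110 [648.3 204.9] cum turn 16.28 cum [4.36 6.97]
```

```bash
python3 -m jog '0 0 0 -0.3 -1.2 0 0;0 0 0 -0.68 -2.41 0 0;0 0 0 -0.68 -2.41 0 0;0 0 0 -0.68 -2.41 0 0;0 0 0 -0.68 -2.41 0 0'; python3 -m jog '0 0 0 0 0 0 0;0 0 0 0 0 0 0;0 0 0 0 0 -1.5 0;0 0 0 0 0 -3 0;0 0 0 0 0 -4.1 0';  python3 -m jog '0 0 0 0 0 0 0;0 0 0 0 0 0 0'
```

```text
time_s: 16.9
ee_pos: [539.4, 31.5, 213.9]
ee_rot: [180.0, -0.0, 118.6]
force: [0.2, -0.4, 0.4]
gripper_width: 7.9
time_s: 17.52
ee_pos: [538.6, 30.9, 110.0]
ee_rot: [-179.9, -0.0, 118.6]
force: [0.4, -1.2, 0.0]
gripper_width: 0.5
time_s: 17.77
ee_pos: [540.1, 30.8, 112.6]
ee_rot: [179.9, 0.0, 118.6]
force: [0.7, -0.2, 0.2]
gripper_width: 0.2
```

```bash
python3 -m jog '0 0 0 0.3 0.16 0 0;0 0 0 0.6 0.33 0 0;0 0 0 0.88 0.48 0 0;0 0 0.7 1.19 0.63 0 0;0 0 1.4 1.5 0.78 0 0'|grep -E "pos|force"; python3 -m jog '0 0 0.68 0.3 0.15 0 0;0 0 1.35 0.56 0.34 0 0;0 0 2 0.83 0.54 0 0;0 0 2.68 1.09 0.74 0 0;0 0 3.35 1.32 0.98 0 0'; python3 -c "
from h import *
print(env.state()['ee_pos'].round(1)); save('wrist','w7.png',(100,0,400,300),2)"
```

```text
ee_pos: [577.3, 50.6, 111.6]
force: [-0.5, 0.2, -0.0]
time_s: 19.02
ee_pos: [610.3, 75.1, 111.5]
ee_rot: [180.0, 0.0, 142.4]
force: [0.5, 0.1, -0.4]
gripper_width: 0.5
[610.3  75.1 111.5]
```

View pics/w7.png

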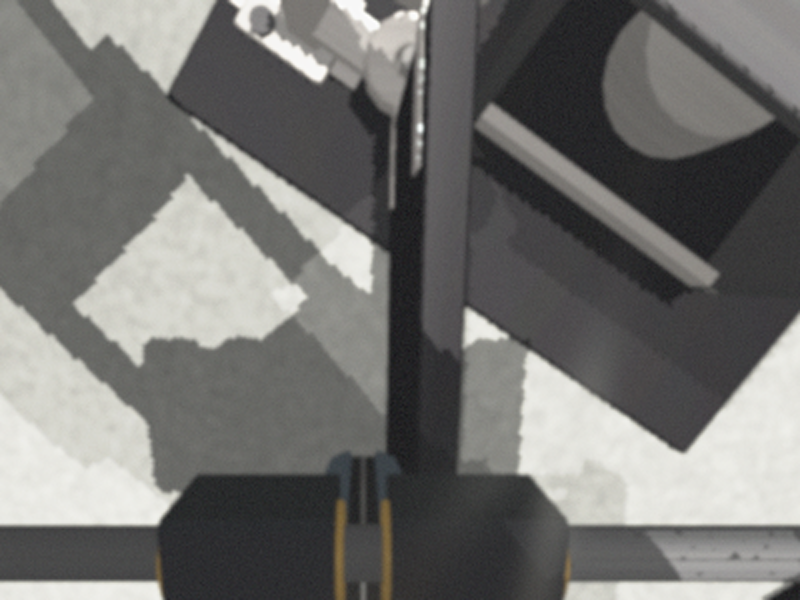

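```bash
python3 -m jog '0 0 0.65 0.23 0.24 0 0;0 0 1.33 0.45 0.47 0 0;0 0 2 0.63 0.74 0 0;0 0 2.65 0.81 1.01 0 0;0 0 3.33 0.99 1.29 0 0'|grep -E "pos|force"; python3 -m jog '0 0 0.67 0.14 0.3 0 0;0 0 1.32 0.27 0.6 0 0;0 0 2 0.39 0.9 0 0;0 0 2.67 0.48 1.22 0 0;0 0 3.32 0.55 1.54 0 0'; python3 -c "
from h import *
s=env.state();print(s['ee_pos'].round(1),s['qpos'].round(0)); "
```

```text
ee_pos: [634.6, 107.2, 111.5]
force: [0.4, 0.1, 0.0]
time_s: 20.32
ee_pos: [648.4, 145.8, 111.5]
ee_rot: [-180.0, 0.0, 175.6]
force: [0.6, -0.4, 0.2]
gripper_width: 0.6
[648.4 145.8 111.5] [ 12.  30.  85.  -0.  64. -74.]
```

```bash
python3 -m jog '0 0 0.68 0.07 0.32 0 0;0 0 1.3 0.1 0.61 0 0;0 0 1.88 0.13 0.91 0 0;0 0 2.4 0.13 1.16 0 0;0 0 2.88 0.13 1.4 0 0'|grep -E "pos|force"; python3 -m jog '0 0 0.2 -0.005 0.1 0 0;0 0 0.4 -0.01 0.2 0 0;0 0 0.6 -0.02 0.3 0 0;0 0 0.8 -0.03 0.4 0 0'|grep -E "pos|force"; python3 -c "
from h import *
s=env.state();print(s['time_s'],s['ee_pos'].round(1),s['ee_rot'].round(1),s['force'].round(1)); "
```

```text
ee_pos: [651.4, 180.8, 111.4]
force: [-0.1, -0.3, 0.0]
ee_pos: [650.6, 190.5, 111.6]
force: [0.2, -0.4, 0.1]
21.45 [650.6 190.5 111.6] [ 180.    0. -166.] [ 0.2 -0.4  0.1]
```

```bash
python3 -m jog '0 0 0.15 -0.01 0.07 0 0;0 0 0.3 -0.02 0.14 0 0;0 0 0.45 -0.03 0.21 0 0;0 0 0.6 -0.04 0.29 0 0'|grep -E "pos|force"; for i in 1; do python3 -m jog '0 0 0.08 -0.006 0.04 0 0'|grep -E "pos|force";python3 -m jog '0 0 0.08 -0.006 0.04 0 0'|grep -E "pos|force"; python3 -m jog '0 0 0.08 -0.006 0.04 0 0'|grep -E "pos|force"; python3 -m jog '0 0 0.08 -0.006 0.04 0 0'|grep -E "pos|force"; done
```

```text
ee_pos: [649.6, 197.8, 111.5]
force: [-0.2, 0.0, -0.5]
ee_pos: [649.4, 198.8, 111.5]
force: [0.6, -0.1, -0.0]
ee_pos: [649.3, 199.8, 111.5]
force: [0.3, -0.9, -0.4]
ee_pos: [649.2, 200.7, 111.5]
force: [0.0, -0.9, 0.2]
ee_pos: [649.0, 201.7, 111.5]
force: [-0.0, 0.2, 0.8]
```

```bash
python3 -m jog '0 0 0.05 -0.01 0.04 0 0'|grep -E "pos|force";python3 -m jog '0 0 0.05 -0.01 0.04 0 0'|grep -E "pos|force"; python3 -m jog '0 0 0 -0.01 0.04 0 0'|grep -E "pos|force"
```

```text
ee_pos: [648.8, 202.8, 111.5]
force: [-0.3, 0.5, 0.3]
ee_pos: [648.5, 203.8, 111.5]
force: [-0.5, -0.2, 0.0]
ee_pos: [648.3, 204.3, 111.5]
force: [0.6, -1.7, -0.6]
```

```bash
python3 -m jog '0 0 0 -0.01 0.03 0 0'|grep -E "pos|force";python3 -c "
from h import *
s=env.state();print(s['ee_pos'].round(1),s['force'].round(1),s['torque'].round(2))"
```

```text
ee_pos: [648.3, 204.4, 111.6]
force: [1.1, -4.7, 0.0]
[648.3 204.4 111.6] [ 1.1 -4.7  0. ] [-0.69 -0.19 -0.01]
```

A firm stop at about 5 N, where the geometry puts the shut door. I back straight off, rise and move clear.

```bash
python3 -m jog '0 0 0 0.05 -0.15 0 0;0 0 0 0.2 -0.6 0 0;0 0 0 0.5 -1.4 0 0;0 0 0 0.8 -2.4 0.5 0;0 0 0 1 -3 2 0'|grep -E "pos|force"; python3 -m jog '0 0 0 0 -1 2 0;0 0 0 0 -2 4 0;0 0 0 0 -2.5 4.5 0;0 0 0 0 -2.5 4.5 0'|grep -E "time|pos|force"
python3 - <<'E'
from h import *
K,_,_=cam("wrist")
a=grab_frame("side"); 
save(a,"s9.png",(170,40,220,150),3.5)
save("top","t9.png",(30,130,330,150),2.4)
for q in ["objective_mid","cal_puck_center","slide_box_mid","door_centre"]:
    print(q,[(np.round(r["box"]).tolist(),round(r["conf"],2)) for r in spotter.look_for(q,"top")[:3]])
E
```

```text
ee_pos: [672.3, 127.7, 159.6]
force: [0.1, 0.6, -0.2]
time_s: 24.08
ee_pos: [673.3, 66.4, 274.4]
force: [0.1, -0.6, -0.8]
objective_mid [([262.0, 157.0, 8.0, 10.0], 0.4), ([39.0, 172.0, 158.0, 80.0], 0.31)]
cal_puck_center [([233.0, 148.0, 11.0, 19.0], 0.6), ([152.0, 176.0, 14.0, 24.0], 0.49), ([296.0, 197.0, 36.0, 28.0], 0.35)]
slide_box_mid [([317.0, 158.0, 32.0, 29.0], 0.8), ([36.0, 174.0, 164.0, 75.0], 0.43)]
door_centre [([240.0, 241.0, 61.0, 38.0], 0.9), ([149.0, 178.0, 18.0, 24.0], 0.78), ([319.0, 161.0, 29.0, 30.0], 0.37)]
```

View pics/s9.png

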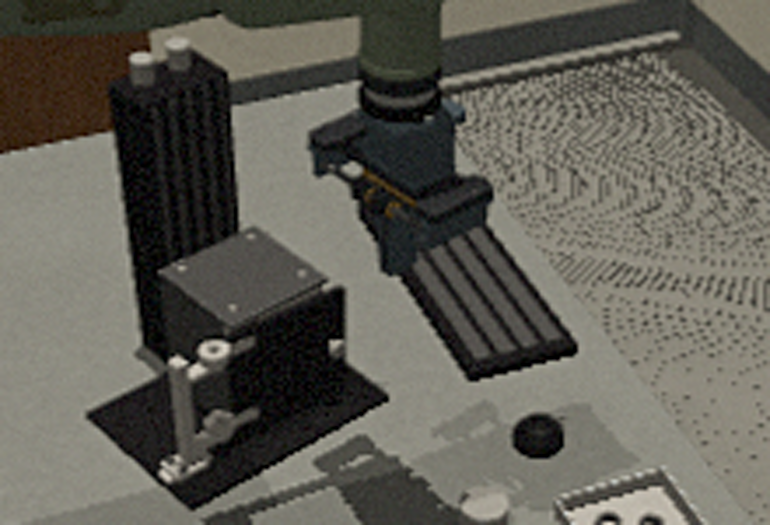

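View pics/t9.png

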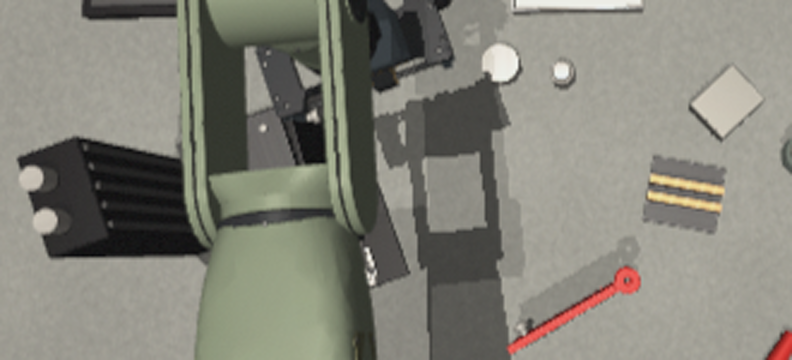

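The side crop shows the door flat across the front under the roof lip, with its free top corner at raw (268,122) and the knob visible. The stand is empty, and the puck, objective and slide box are in place. I check the corner against the projected positions for a shut and a slightly open door.

Run:
```python
from h import *
pin=np.array([510.4,174.4]);ROOF=[]
for op in (-0.5,0,3,6,10,15):
    a=np.radians(109.3-op);R=np.array([[np.cos(a),-np.sin(a)],[np.sin(a),np.cos(a)]])
    c=[np.r_[pin+R@np.array(p),150] for p in((-5,-168),(5,-168))]; print(op,proj("side",c).round(1).tolist())
a=np.radians(109.3);R=np.array([[np.cos(a),-np.sin(a)],[np.sin(a),np.cos(a)]]);O=np.array([507.3,173.4])
r=[np.r_[O+R@np.array(p),161] for p in((-2,-26),(-2,-157))];print("roof front",proj("side",r).round(1).tolist(),"seen",(170+228/3.5,40+325/3.5),(170+328/3.5,40+277/3.5))
```

```text
-0.5 [[266.6, 119.6], [264.8, 118.4]]
0 [[266.8, 119.8], [265.1, 118.6]]
3 [[268.2, 120.9], [266.6, 119.7]]
6 [[269.5, 122.1], [268.0, 120.8]]
10 [[271.1, 123.7], [269.8, 122.3]]
15 [[272.9, 125.9], [271.7, 124.4]]
roof front [[235.5, 132.8], [263.3, 118.6]] seen (235.14285714285714, 132.85714285714286) (263.7142857142857, 119.14285714285714)
```

The roof fits to 0.5 px, but the door corner sits about 2 px further out than predicted for fully shut. That would be 3 to 6° open. I measure the free edge numerically.

Run:
```python
from h import *
im=np.mean([grab_frame("side").astype(float) for _ in range(3)],0).mean(2)
np.save("side9.npy",im)
pin=np.array([510.4,174.4])
def pts(op,z):
    a=np.radians(109.3-op);R=np.array([[np.cos(a),-np.sin(a)],[np.sin(a),np.cos(a)]])
    return proj("side",[np.r_[pin+R@np.array(p),z] for p in((-5,-168),(5,-168))])
for z in (140,125,110,55,40,30):
    p0=pts(0,z); v=int(round(p0[:,1].mean())); row=im[v,255:280]
    print(z,"row",v,"pred op0",p0[:,0].round(1),"op5",pts(5,z)[:,0].round(1),"op10",pts(10,z)[:,0].round(1)); print(row.astype(int).tolist())
u0=255
for v in range(114,130): print(v,im[v,255:278].astype(int).tolist())
```

```text
140 row 121 pred op0 [266.8 265.2] op5 [269.1 267.6] op10 [271.1 269.8]
[80, 81, 83, 89, 58, 41, 29, 117, 144, 151, 125, 103, 103, 133, 141, 137, 136, 137, 136, 135, 135, 134, 135, 136, 132]
125 row 125 pred op0 [266.9 265.2] op5 [269.2 267.7] op10 [271.2 269.8]
[77, 62, 53, 39, 26, 33, 22, 19, 8, 11, 8, 13, 6, 66, 132, 140, 134, 136, 136, 136, 135, 138, 134, 134, 132]
110 row 128 pred op0 [267.  265.3] op5 [269.2 267.7] op10 [271.2 269.9]
[10, 9, 12, 8, 16, 12, 7, 17, 12, 10, 12, 2, 9, 61, 131, 141, 136, 138, 135, 133, 135, 135, 136, 136, 137]
55 row 139 pred op0 [267.2 265.6] op5 [269.4 268. ] op10 [271.4 270.1]
[14, 7, 16, 8, 6, 15, 10, 9, 15, 116, 127, 89, 56, 70, 130, 142, 140, 136, 134, 133, 135, 136, 136, 134, 133]
40 row 142 pred op0 [267.3 265.7] op5 [269.5 268. ] op10 [271.4 270.1]
[12, 12, 14, 11, 12, 2, 10, 4, 8, 8, 33, 30, 12, 63, 137, 146, 138, 135, 138, 137, 135, 134, 135, 134, 138]
30 row 144 pred op0 [267.4 265.7] op5 [269.5 268.1] op10 [271.5 270.2]
[16, 15, 6, 7, 8, 4, 4, 10, 7, 6, 6, 8, 4, 14, 43, 105, 139, 143, 141, 139, 136, 134, 133, 133, 134]
114 [81, 100, 127
[... 1023 characters left out ...]
6, 61, 73, 65, 45, 65, 56, 33, 15, 5, 0, 58, 130, 142, 137, 135, 135, 136, 133, 136, 133]
124 [40, 62, 75, 60, 45, 34, 29, 24, 13, 16, 13, 6, 1, 61, 128, 139, 135, 134, 136, 133, 132, 133, 134]
125 [77, 62, 53, 39, 26, 33, 22, 19, 8, 11, 8, 13, 6, 66, 132, 140, 134, 136, 136, 136, 135, 138, 134]
126 [47, 34, 28, 25, 13, 11, 18, 11, 5, 11, 9, 10, 1, 59, 131, 139, 138, 136, 137, 132, 133, 134, 137]
127 [27, 21, 15, 6, 16, 6, 8, 7, 8, 11, 2, 6, 3, 62, 131, 142, 137, 136, 135, 135, 132, 132, 133]
128 [10, 9, 12, 8, 16, 12, 7, 17, 12, 10, 12, 2, 9, 61, 131, 141, 136, 138, 135, 133, 135, 135, 136]
129 [18, 6, 7, 14, 10, 12, 13, 1, 11, 10, 17, 13, 2, 59, 129, 141, 137, 137, 135, 137, 138, 139, 137]
```

Run:
```python
from h import *
im=np.load("side9.npy")
for v in range(120,142): print(v,im[v,236:264].astype(int).tolist())
pin=np.array([510.4,174.4]);O=np.array([507.3,173.4])
def line(op,org,x,z,n=(-30,-90,-150)):
    a=np.radians(109.3-op);R=np.array([[np.cos(a),-np.sin(a)],[np.sin(a),np.cos(a)]])
    return proj("side",[np.r_[org+R@np.array([x,y]),z] for y in n])
def at(L,u): return np.polyval(np.polyfit(L[:,0],L[:,1],1),u).round(2)
u=np.array([240,248,256,260])
print("roof top",at(line(0,O,-2,161),u),"roof under",at(line(0,O,-2,155),u))
for op in(-.5,0,2,4,6): print(op,"outer top edge",at(line(op,pin,-5,150),u))
```

```text
120 [78, 82, 74, 78, 78, 80, 79, 77, 80, 78, 79, 78, 81, 81, 80, 83, 79, 78, 77, 77, 78, 77, 79, 82, 88, 59, 29, 85]
121 [80, 80, 78, 82, 81, 78, 77, 80, 78, 79, 81, 78, 81, 79, 80, 78, 80, 80, 80, 80, 81, 83, 89, 58, 41, 29, 117, 144]
122 [80, 81, 78, 77, 77, 77, 81, 79, 79, 79, 77, 81, 77, 80, 79, 78, 81, 79, 79, 82, 88, 61, 42, 41, 61, 67, 129, 127]
123 [79, 79, 80, 79, 80, 78, 79, 81, 81, 78, 80, 77, 80, 77, 78, 81, 79, 81, 90, 64, 46, 46, 61, 73, 65, 45, 65, 56]
124 [81, 79, 77, 76, 79, 80, 78, 80, 81, 81, 80, 79, 81, 79, 81, 81, 93, 66, 44, 40, 62, 75, 60, 45, 34, 29, 24, 13]
125 [78, 77, 79, 77, 78, 79, 78, 80, 77, 79, 81, 79, 80, 81, 93, 65, 47, 45, 60, 77, 62, 53, 39, 26, 33, 22, 19, 8]
126 [75, 75, 78, 78, 81, 81, 78, 80, 81, 78, 81, 80, 90, 68, 44, 45, 60, 74, 64, 47, 34, 28, 25, 13, 11, 18, 11, 5]
127 [144, 110, 76, 78, 82, 81, 78, 81, 80, 79, 94, 68, 50, 44, 63, 66, 59, 48, 33, 27, 21, 15, 6, 16, 6, 8, 7, 8]
128 [130, 100, 74, 79, 79, 81, 80, 80, 93, 71, 49, 46, 65, 58, 51, 41, 31, 26, 22, 10, 9, 12, 8, 16, 12, 7, 17, 12]
129 [89, 83, 77, 76, 78, 81, 96, 71, 52, 50, 64, 
[... 979 characters left out ...]
7, 17, 14, 5, 14, 14, 7, 7, 5, 12, 1, 6, 8, 9, 21, 7, 3, 20]
139 [70, 73, 79, 82, 64, 41, 22, 16, 9, 11, 11, 16, 8, 8, 5, 8, 20, 4, 8, 14, 7, 16, 8, 6, 15, 10, 9, 15]
140 [71, 81, 67, 47, 23, 13, 10, 7, 11, 6, 3, 15, 5, 16, 11, 10, 13, 18, 7, 6, 18, 11, 8, 4, 9, 8, 13, 1]
141 [45, 41, 24, 11, 7, 16, 9, 10, 12, 13, 2, 11, 7, 17, 10, 12, 12, 9, 10, 16, 10, 13, 9, 22, 19, 12, 12, 8]
roof top [130.52 126.41 122.3  120.25] roof under [131.88 127.76 123.64 121.58]
-0.5 outer top edge [133.61 129.4  125.2  123.09]
0 outer top edge [133.69 129.55 125.41 123.34]
2 outer top edge [133.98 130.11 126.25 124.31]
4 outer top edge [134.27 130.65 127.04 125.24]
6 outer top edge [134.54 131.17 127.8  126.12]
```

The evidence conflicts: the force stop and the lip gap say shut, while the free corner suggests 2 to 4° open. I take a close numeric look with the wrist camera.

```bash
python3 -m jog '0 0 0 0.5 2 0 0;0 0 0 0.83 3.92 -1 0;0 0 0 0.83 3.92 -3 0;0 0 0 0.83 3.92 -5.36 0;0 0 0 0.83 3.92 -5.36 0'|grep -E "pos|rot|force"; python3 -m jog '0 0 0 0 0 0 0;0 0 0 0 0 0 0'|grep -E "pos|rot|force"
python3 - <<'E'
from h import *
c=cam("wrist");im=grab_frame("wrist");np.save("w10.npy",im);import pickle;pickle.dump(c,open("w10.pkl","wb"))
g=im.astype(float).mean(2)
pin=np.array([510.4,174.4]);O=np.array([507.3,173.4])
def line(op,org,x,z,n=(-30,-90,-150,-165)):
    a=np.radians(109.3-op);R=np.array([[np.cos(a),-np.sin(a)],[np.sin(a),np.cos(a)]])
    return proj("",[np.r_[org+R@np.array([x,y]),z] for y in n],c)
def at(L,v): return np.polyval(np.polyfit(L[:,1],L[:,0],1),v).round(1)
v=np.array([60,100,140,180,220])
print("rows y=-30..-165",line(0,pin,-5,150)[:,1].round())
print("lip top",at(line(0,O,-2,161),v),"lip under",at(line(0,O,-2,155),v))
for op in(0,2,4): print(op,"outer top",at(line(op,pin,-5,150),v),"outer bottom",at(line(op,pin,-5,20),v))
for r in v: print(r,g[r-1:r+2,360:440].mean(0).astype(int).tolist())
E
```

```text
ee_pos: [690.2, 165.6, 134.4]
ee_rot: [179.9, -0.7, -160.9]
force: [-0.2, 0.0, -0.6]
ee_pos: [695.7, 166.2, 143.7]
ee_rot: [-180.0, 0.4, -161.0]
force: [-0.5, -1.0, 0.1]
rows y=-30..-165 [-26. 110. 222. 247.]
lip top [424.3 420.2 416.1 412.  407.9] lip under [418.9 415.  411.  407.1 403.2]
0 outer top [408.5 404.9 401.3 397.6 394. ] outer bottom [352.2 350.2 348.2 346.3 344.3]
2 outer top [403.8 399.1 394.3 389.5 384.7] outer bottom [350.7 347.5 344.3 341.1 337.9]
4 outer top [399.1 393.2 387.3 381.4 375.5] outer bottom [349.2 344.8 340.3 335.9 331.4]
60 [26, 31, 33, 31, 27, 34, 31, 34, 34, 30, 30, 29, 27, 32, 30, 32, 31, 33, 29, 31, 29, 32, 30, 32, 33, 33, 32, 32, 31, 29, 31, 32, 32, 31, 31, 30, 33, 30, 30, 34, 40, 51, 68, 76, 78, 76, 76, 75, 74, 69, 69, 67, 58, 47, 41, 36, 37, 38, 43, 50, 55, 60, 74, 96, 117, 133, 140, 141, 141, 141, 142, 144, 143, 145, 145, 145, 146, 146, 145, 144]
100 [31, 30, 32, 29, 35, 34, 31, 32, 31, 32, 33, 28, 30, 32, 32, 30, 32, 34, 27, 32, 30, 32, 31, 30, 33, 33, 33, 30, 30, 30, 30, 29, 30, 34, 43, 56, 70, 75, 79, 77, 75, 74, 74, 71, 67, 66, 64, 60, 52, 4
[... 470 characters left out ...]
, 141, 139, 141, 142]
180 [33, 31, 30, 30, 30, 33, 32, 31, 33, 30, 29, 30, 33, 32, 34, 34, 31, 33, 33, 34, 36, 35, 44, 53, 68, 75, 77, 77, 76, 76, 74, 74, 68, 62, 62, 60, 60, 61, 63, 58, 57, 60, 56, 59, 58, 59, 59, 60, 61, 70, 90, 113, 131, 140, 141, 143, 146, 145, 145, 145, 144, 143, 144, 148, 144, 145, 145, 144, 142, 141, 138, 139, 139, 141, 142, 143, 145, 143, 142, 144]
220 [42, 43, 43, 42, 41, 42, 41, 39, 39, 39, 41, 40, 43, 42, 44, 45, 50, 54, 57, 60, 59, 58, 60, 58, 61, 64, 62, 63, 64, 61, 62, 62, 59, 63, 72, 79, 82, 81, 79, 81, 79, 76, 68, 61, 58, 61, 67, 74, 79, 80, 81, 82, 80, 80, 78, 81, 78, 79, 83, 82, 83, 82, 80, 82, 80, 79, 79, 77, 78, 78, 79, 80, 80, 80, 81, 82, 82, 83, 82, 80]
```

The wrist camera is decisive. The lip edge matches its prediction to within 1 px, while the door's outer top edge lies 4 to 17 px off, which means the door is still about 3.5° open. The thicker upper part of the finger evidently stopped on the roof lip at 5 N, not the door on the frame. I finish with the tool tilted 15° so that only the fingertip pushes, reaching under the lip line.

```bash
python3 -m jog '1.4 0.5 0 -0.6 -0.2 -0.3 0;2.83 0.99 0 -1.13 -0.4 -1 0;2.83 0.99 0 -1.3 0.1 -1 0;2.83 0.99 0 -1.45 0.5 -1 0;2.83 0.99 0 -1.6 0.92 -1 0'|grep -E "pos|rot|force"; python3 -m jog '0 0 0 0 0 0 0;0 0 0 0 0 0 0'|grep -E "pos|rot|force"
python3 - <<'E'
from h import *
from scipy.spatial.transform import Rotation as Ro
s=env.state();a=np.radians(109.3);R=np.array([[np.cos(a),-np.sin(a)],[np.sin(a),np.cos(a)]])
print("chamber xy",(R.T@(s["ee_pos"][:2]-[510.4,174.4])).round(1)); z=Ro.from_euler('xyz',s["ee_rot"],degrees=True).as_matrix()[:,2];print("tool z in chamber",(R.T@z[:2]).round(2),z[2].round(2))
E
```

```text
ee_pos: [654.2, 190.8, 116.5]
ee_rot: [165.0, 0.1, -160.8]
force: [-0.6, 0.6, 1.0]
ee_pos: [653.8, 189.6, 115.4]
ee_rot: [165.0, -0.0, -160.9]
force: [-0.3, 0.1, -0.1]
chamber xy [ -33.1 -140.4]
tool z in chamber [ 0.26 -0.  ] -0.97
```

```bash
python3 -m jog '0 0 0 -0.02 0.06 0 0;0 0 0 -0.04 0.12 0 0;0 0 0 -0.06 0.18 0 0;0 0 0 -0.08 0.24 0 0;0 0 0 -0.11 0.31 0 0'|grep -E "pos|force"; python3 -m jog '0 0 0 -0.02 0.06 0 0;0 0 0 -0.04 0.11 0 0;0 0 0 -0.05 0.15 0 0'|grep -E "pos|force"; python3 -m jog '0 0 0 -0.013 0.038 0 0'|grep -E "pos|force"; python3 -m jog '0 0 0 -0.013 0.038 0 0'|grep -E "pos|force"
```

```text
ee_pos: [651.0, 196.7, 115.0]
force: [0.5, 0.7, -0.2]
ee_pos: [649.8, 200.5, 115.0]
force: [-0.4, -0.6, 0.2]
ee_pos: [649.5, 201.4, 115.0]
force: [-0.3, -1.7, -0.4]
ee_pos: [649.2, 202.4, 115.0]
force: [0.1, -0.8, -0.5]
```

```bash
python3 -m jog '0 0 0 -0.013 0.038 0 0'|grep -E "pos|force"; python3 -m jog '0 0 0 -0.013 0.038 0 0'|grep -E "pos|force"; python3 -m jog '0 0 0 -0.013 0.038 0 0'|grep -E "pos|force"
```

```text
ee_pos: [648.9, 203.4, 115.1]
force: [-0.3, -0.2, -0.6]
ee_pos: [648.5, 204.3, 115.0]
force: [0.1, -0.5, 0.4]
ee_pos: [648.2, 205.3, 115.0]
force: [-0.4, 0.5, -0.6]
```

```bash
python3 -m jog '0 0 0 -0.013 0.038 0 0'|grep -E "pos|force"; python3 -m jog '0 0 0 -0.013 0.038 0 0'|grep -E "pos|force"
```

```text
ee_pos: [647.8, 206.2, 115.0]
force: [1.0, -0.9, 0.8]
ee_pos: [647.5, 207.2, 115.0]
force: [-0.0, 0.7, -0.5]
```

```bash
python3 -m jog '0 0 0 -0.013 0.038 0 0'|grep -E "pos|force"; python3 -m jog '0 0 0 -0.013 0.038 0 0'|grep -E "pos|force"
```

```text
ee_pos: [647.2, 208.1, 115.0]
force: [0.4, -0.2, 1.0]
ee_pos: [647.2, 208.2, 115.0]
force: [0.4, -4.2, 1.0]
```

```bash
python3 -m jog '0 0 0 -0.013 0.038 0 0'|grep -E "pos|force"; python3 -m jog '0 0 0 -0.013 0.038 0 0'|grep -E "pos|force"
```

```text
ee_pos: [647.1, 208.5, 114.9]
force: [1.2, -5.9, 1.4]
ee_pos: [647.1, 208.6, 114.9]
force: [1.6, -10.8, 1.5]
```

```bash
python3 -m jog '0 0 0 0.01 -0.03 0 0;0 0 0 0.03 -0.08 0 0;0 0 0 0.08 -0.24 0 0;0 0 0 0.3 -0.85 0 0;0 0 0 0.6 -1.7 0 0'|grep -E "pos|force"; python3 -m jog '0 0 0 0.7 -0.05 0.5 0;-1.4 -0.5 0 1.3 -0.1 1 0;-2.83 -0.99 0 1.3 -0.1 1 0;-2.83 -0.99 0 1.3 -0.1 1 0;-2.83 -0.99 0 1.3 -0.1 1 0'|grep -E "time|pos|rot|force"
cat > chk.py <<'E'
from h import *
c=cam("wrist");g=grab_frame("wrist").astype(float).mean(2)
pin=np.array([510.4,174.4]);O=np.array([507.3,173.4])
def line(op,org,x,z,n=(-30,-90,-150,-165)):
    a=np.radians(109.3-op);R=np.array([[np.cos(a),-np.sin(a)],[np.sin(a),np.cos(a)]])
    return proj("",[np.r_[org+R@np.array([x,y]),z] for y in n],c)
def at(L,v): return np.polyval(np.polyfit(L[:,1],L[:,0],1),v).round(1)
v=np.array([60,100,140,180,220])
print("lip top",at(line(0,O,-2,161),v))
for op in(-.5,0,2,4): print(op,"outer top",at(line(op,pin,-5,150),v))
for r in v: print(r,g[r-1:r+2,370:430].mean(0).astype(int).tolist())
E
python3 chk.py
```

```text
ee_pos: [661.5, 167.7, 115.1]
force: [-0.2, 0.2, -0.2]
time_s: 29.95
ee_pos: [693.7, 164.8, 139.6]
ee_rot: [179.9, -0.1, -161.0]
force: [0.8, -0.6, -0.1]
lip top [428.9 424.8 420.7 416.6 412.5]
-0.5 outer top [413.6 410.2 406.9 403.6 400.2]
0 outer top [412.4 408.8 405.2 401.5 397.9]
2 outer top [407.8 403.  398.2 393.4 388.7]
4 outer top [403.1 397.1 391.2 385.3 379.4]
60 [30, 32, 31, 28, 31, 32, 29, 33, 31, 32, 31, 31, 35, 29, 31, 27, 34, 32, 30, 33, 29, 29, 32, 31, 33, 28, 25, 29, 27, 32, 32, 31, 34, 31, 31, 29, 31, 28, 29, 32, 32, 38, 47, 53, 52, 47, 45, 41, 37, 37, 37, 36, 42, 47, 54, 59, 61, 71, 88, 112]
100 [31, 32, 32, 33, 31, 30, 30, 29, 32, 32, 28, 32, 33, 32, 30, 27, 31, 32, 35, 30, 32, 32, 32, 32, 30, 29, 30, 31, 32, 29, 32, 30, 33, 32, 29, 30, 32, 37, 47, 56, 64, 65, 62, 53, 45, 42, 41, 42, 47, 51, 57, 61, 67, 81, 101, 121, 136, 140, 142, 142]
140 [32, 33, 31, 31, 35, 33, 27, 30, 30, 33, 30, 29, 29, 35, 30, 33, 29, 28, 32, 30, 29, 30, 31, 33, 33, 36, 35, 33, 33, 35, 36, 38, 39, 44, 49, 61, 65, 63, 56, 45, 45, 46, 43, 47, 47, 54, 58, 61, 68, 86, 104, 122, 138, 142, 142, 143, 143, 144, 145, 143]
180 [31, 35, 31, 32, 34, 34, 35, 33, 33, 33, 36, 34, 35, 35, 35, 35, 40, 38, 43, 41, 42, 43, 44, 46, 46, 47, 46, 47, 50, 50, 54, 57, 56, 50, 48, 44, 45, 43, 40, 43, 45, 51, 56, 61, 73, 95, 116, 132, 140, 142, 142, 144, 143, 144, 143, 142, 143, 143, 145, 147]
220 [42, 42, 47, 43, 47, 47, 47, 49, 50, 53, 52, 54, 56, 59, 58, 59, 59, 57, 59, 61, 57, 58, 58, 55, 54, 52, 52, 50, 49, 47, 43, 42, 42, 41, 39, 37, 44, 51, 55, 57, 62, 68, 78, 80, 80, 82, 83, 81, 82, 81, 82, 80, 82, 81, 84, 84, 82, 81, 80, 80]
```

The door edge now matches the fully shut prediction at every row: measured 412/408.5/404.5/400.5, predicted 412.4/408.8/405.2/401.5, with the lip reference about 1 px off. I move well clear, recheck once from the side and hand in.

```bash
python3 -m jog '0 0 0 0.2 -1 1 0;0 0 0 0 -3 3 0;0 0 0 -0.5 -5 5 0;0 0 0 -0.5 -6 5.5 0;0 0 0 -0.5 -6 5.5 0'|grep -E "time|pos|force"; python3 -m jog '0 0 0 0 0 0 0;0 0 0 0 0 0 0;0 0 0 0 0 0 0'|grep -E "time|pos|force"
python3 - <<'E'
from h import *
g=grab_frame("side").astype(float).mean(2)
for v in(125,128,142): print(v,g[v,260:275].astype(int).tolist())
grab_frame("top")
for q in ["objective_mid","cal_puck_center","slide_box_mid"]: print(q,[(np.round(r["box"]).tolist(),round(r["conf"],2)) for r in spotter.look_for(q,"top")[:2]])
print(env.state()["time_s"]); env.job_done()
E
```

```text
time_s: 30.62
ee_pos: [681.9, 11.8, 280.3]
force: [-0.8, -0.7, 0.1]
time_s: 31.0
ee_pos: [681.0, 16.9, 276.3]
force: [-0.3, 0.1, -0.0]
125 [14, 21, 7, 6, 22, 0, 0, 130, 148, 140, 135, 134, 135, 135, 134]
128 [16, 0, 9, 15, 19, 0, 0, 132, 142, 142, 135, 141, 134, 134, 135]
142 [16, 19, 17, 9, 22, 6, 0, 85, 137, 148, 146, 138, 137, 136, 134]
objective_mid [([262.0, 155.0, 8.0, 13.0], 0.4)]
cal_puck_center [([234.0, 152.0, 13.0, 15.0], 0.5)]
slide_box_mid [([316.0, 158.0, 33.0, 33.0], 0.76)]
31.25
the job is handed in; nothing more can be done
```

The black door is hung on both hinge pins, swung shut and let go. I handed the job in at 31 s with the arm clear of everything.

- **Hanging:** I lifted the door out of its stand and carried it to the chamber about 80° open. I felt for the pins with a light side touch (about 9 N). The first try downward stopped on a pin tip at about 5 N, so I moved 1.25 mm sideways. Both knuckles then went down freely and seated at the predicted height (114.4 mm, predicted 114.5). No force I read while hanging or shutting the door was above about 11 N.
- **Shutting:** The first push stopped early, at about 5 N. A close look showed the door still about 3.5° open; most likely the finger had met the roof lip. I pushed again with the tool tilted 15° until the door stopped firmly at about 11 N.
- **Last checks:** The wrist camera then put the door edge within about 1 px of fully shut. The side view from clear of the door agrees, to within the camera calibration. The puck, objective and slide box are where they were at the start, though the detector was only about 40% sure of the objective.

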